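# Load the tube mixer in order and hold its spring arm at the stop

## Robot

A 6-joint arm with a two-finger parallel gripper is mounted at the origin on the work surface. World frame = base frame: x ahead of the robot, y to its left, z up, the work surface at z = 0. Lengths are in m, angles in degrees, forces in N, time in s.
With the tool pointing down it reaches from about 0.35 to 0.875 m from the base axis. Payload 4.2 kg.
Tool frame: the origin (TCP) lies on the centre line of the jaws, within the pads' length; the fingertips stand 25 mm ahead of it and the grasp point (between the pads) lies 6 mm ahead of it (finger_overhang is the distance from the TCP to the fingertips, in m); z points along the fingers, y is the line along which they close (so a half turn about z gives the same grasp; the last joint's range is limited). The gripper opens to 87 mm and grips with 3 to 60 N. Pads are 19 mm wide; open, the fingers measure 117 mm over their backs; the gripper's body (75 mm by 190 mm) begins 51 mm behind the grasp point.
Start: joints at [-51.761, 22.042, 0.453, 0, -68.411, -14.817], TCP at [0.248, -0.573, 0.248] pointing down, gripper open.
Joint ranges: [-179.83, 179.83], [-69.29, 118.12], [-61.27, 80.66], [-181.25, 117.63], [-171.15, -9.14], [-177.46, 177.46]. Speed limits (degrees/s): [159.86, 159.86, 180, 180, 180, 180].

## Interface

Orientations are given as a 3x3 rotation matrix whose columns are the frame's x, y, z axes.
In Python, from station import sense, capture, finish_job, spot_in, tip_of, finger_overhang gives the robot as it stands. The module is installed in compiled form; this text tells all that it offers.
- The arm moves only by the tool servo_tool, never from a script. Its arguments are lists of equal length, an entry for each row: "slide": the shift along the tool's x, y, z in m, a list of three; "spin": the turn about the tool's z in degrees; "grip": the closure, from 0 (fully open) to 1 (shut). A call has exactly 5 rows; each row is the pose to reach, as a shift and turn from the pose commanded when the call began, along the tool's axes at that moment; what a row does not reach only later rows make up. A row lasts 1/12 s, in which the tool goes at most 41.7 mm and 7.16 degrees, less where a joint would pass 70% of its speed; a pose out of reach is approached as far as the arm can. A call with a gripper value outside its range is refused whole. The fingers move at their own pace and stop on an object; the grip force is fixed at half the most. Time passes only in rows, so rows that repeat a pose let the fingers close, or fill a call up. It gives the time, the measured TCP pose, the force, the opening and the grip force at its end, in the units of the state.
- sense(): the state, without advancing time (a new reading comes with each control period).
- capture(name): name is "scene" or "top"; returns a dict with "pixels" (420x560x3 uint8, blue, green, red), "depth" (420x560 float32, m along the optical axis (not along the pixel's ray), 0 where there is no reading), "fx", "fy", "cx", "cy" (pixels), "k1" (the pictures are not rectified: a ray, as slopes to the right and down, at radius r is drawn at 1 + k1 r^2 times it, then the intrinsics apply), "R" (3x3) and "t" (3): a world point X has camera coordinates R X + t. Camera axes: x right, y down, z forward; pixel columns grow to the right and rows downward; lengths in m; the calibration is good to about 2 mm. A picture is of the moment at which its call begins.
- finish_job(): hands the job in; it is judged then, once.
Trained networks look in the newest picture that a camera, given by its name, has taken for a name from the list of things; names that differ only in an ending like _2 or _b are one class to them, and where a whole thing is asked for, a point or a joint stands for the part that bears it (a point fixed in the world has none). Each returns a list of dicts, best first, with "conf" (0 to 1); they miss things now and then, are a little off and sometimes report something else, mostly with a low value. They report only what shows in the picture. A call takes as long as a camera call.
- spot_in(thing, camera): "point" ([x, y, z] in m, in world coordinates, good to about 4 mm: the middle of the surface that is visible of it).
- tip_of(thing, camera): "point" ([x, y, z] in m, in world coordinates, good to about 4 mm: a listed point, or the origin of a listed thing).
The state is a dict: "time_s": time; "joints": joint angles; "joint_velocities": joint speeds; "effort": joint torques, N m; "tcp_pos": TCP position; "ee_rot": TCP orientation; "wrist_force": force on the tool from outside, world axes, zero at the start; "moment": the same for the moment, N m; "gripper_width": opening from 0.0 (shut) to 1.0 (fully open); "gripper_force": force on a finger pad.
Only numpy, scipy, OpenCV 4.12 (cv2) and the standard library are available. Lean on these libraries where they do the work, as an engineer would, in place of code of your own. Each camera call takes 0.05 s, during which the arm holds its last target. There are 200 camera calls.

## Task

From the bench rack, stand the long tube in the mixer's pocket 1 (beside the arm's pivot), then the short tube in pocket 2 (the middle one), each down to the pocket's floor and let go. Then swing the mixer's sprung retaining arm forward over the caps to its stop and finish while the gripper is still holding it there against the spring. Leave the disc-capped tube, the tube already in pocket 3 and everything else where they are.

Things in the scene. Friction and masses are not known exactly. Their poses are not given: they have to be found in the camera images.
- long_tube: Long tube, 108 mm long in all: white plastic tube, 16 mm diameter with a rounded foot, with a blue cylindrical screw cap 20 mm in diameter and 18 mm tall, 30 g. Origin: centre of its foot; z along the tube to the cap. Stands in the bench rack at the start.
- short_tube: Short tube, 80 mm long in all: white plastic tube, 16 mm diameter with a rounded foot, with a blue cylindrical screw cap 20 mm in diameter and 18 mm tall, 30 g. Origin: centre of its foot; z along the tube to the cap. Stands in the bench rack at the start.
- rack: White bench rack on the robot's left, fixed to the table: 50 x 160 x 50 mm (x, y, z). Three round 19 mm holes at its own y = -50, 0 and +50 mm, floor of the holes 8 mm above the table. Long tube, short tube and disc-capped tube stand in them in any order. Origin: centre of its underside.
- station: Tube mixer, fixed: grey base 90 x 235 x 10 mm; along its -y axis a pivot tower (38 mm diameter, hub top 148 mm high), an aluminium block 50 x 125 mm, top 60 mm above the table, with three round pockets, and a stop pin (12 mm diameter, 140 mm high) at x 14.5, y -186 mm. Origin: on the table under the pivot axis; x forward (away from the robot), y left, z up.
- pocket1 (a point): Centre of the mouth of pocket 1 (one black dot), the pocket next to the pivot: 75 mm from the pivot axis, at 60 mm height. All pockets are 19 mm in diameter (chamfered mouths, tubes are 16 mm), 45 mm deep, floor 15 mm above the table. A seated tube's origin lies 45 mm under this point.
- pocket2 (a point): Centre of the mouth of pocket 2 (two dots), the middle pocket: 113 mm from the pivot axis.
- pocket3 (a point): Centre of the mouth of pocket 3 (three dots), farthest from the pivot, 151 mm from its axis; already loaded.
- pivot (a point): Point on the arm's upright pivot axis, 168 mm above the table (same height as handle).
- handle (a point): Middle of the upright black handle post on the retaining arm: 16 mm diameter, from 143 to 195 mm above the table, 150 mm from the pivot axis; this point is 168 mm high. Grip or push it from above. The arm is a level steel bar from the pivot to 36 mm past the post, 16 mm wide, underside 131 mm and top 143 mm above the table (8 mm over the cap of a seated long tube).
- clamp (a joint): Arm angle about its upright pivot, rad. 0: parked, the bar pointing back at the robot (station's -x, turned 0.07 rad towards -y). Grows as the handle swings forward, counter-clockwise from above, to the hard stop at 1.5, the bar then over the pockets along the station's -y. The spring always drives it back to 0: 2 N at the handle when parked, 6.6 N at the stop.
- disc_tube: Tube 16 mm in diameter and 92 mm long with a wide flat disc cap (30 mm diameter, 8 mm thick), standing in the remaining hole of the bench rack. Bystander: leave it alone. Origin: centre of its foot.
- loaded_tube: Already in pocket 3 at the start, looks like the short tube (80 mm long): white plastic tube, 16 mm diameter with a rounded foot, with a blue cylindrical screw cap 20 mm in diameter and 18 mm tall, 30 g. Origin: centre of its foot; z along the tube to the cap. Leave it alone.
- beaker: Bystander: leave it alone. Origin: centre of its underside. Small glass beaker, 56 mm diameter, 60 mm tall, beyond the gap between rack and station.
- calculator: Bystander: leave it alone. Origin: centre of its underside. Pocket calculator 130 x 75 x 14 mm, lying flat near the robot, on its right.
- flat_case: Bystander: leave it alone. Origin: centre of its underside. Flat black case 140 x 100 x 16 mm, on the right.
- well_plate: Bystander: leave it alone. Origin: centre of its underside. White well plate 127 x 85 x 14 mm lying flat, beyond the rack.

How it is judged (in metres and radians):
On the way, in this order (a step that is already met when the one before it is completed fails the run):
1. the long tube stands home in pocket 1, let go (horizontal distance between long_tube and pocket1 below 0.005 m and z of long_tube in the frame of station below 0.019 m and angle between long_tube's own z axis and vertical below 0.12 rad and contact force between the fingers and long_tube below 0.1 N), for 0.2 s.
2. then the short tube stands home in pocket 2, let go, the long tube still in pocket 1 (horizontal distance between long_tube and pocket1 below 0.005 m and z of each of long_tube, short_tube in the frame of station below 0.019 m and angle between each of long_tube, short_tube's own z axis and vertical below 0.12 rad and horizontal distance between short_tube and pocket2 below 0.005 m and contact force between the fingers and short_tube below 0.1 N), for 0.2 s.
3. then the retaining arm is held at its stop by the gripper (value of joint clamp above 1.42 rad and contact force between the fingers and clamp above 2 N), for 0.3 s.
At the end, for the whole second after the job is handed in: Tubes home in pockets 1, 2 and 3 (within 5 mm of centre, at most 4 mm off the floor, tilt under 0.12 rad), not touched by the fingers; the arm at rest within 0.08 rad of its stop (clamp above 1.42), the fingers pressing on it with over 2 N through the final second (all of step 2 and all of step 3 and horizontal distance between loaded_tube and pocket3 below 0.005 m and z of loaded_tube in the frame of station below 0.019 m and angle between loaded_tube's own z axis and vertical below 0.12 rad and contact force between the fingers and long_tube below 0.1 N and velocity of joint clamp between -0.1 and 0.1 rad/s); the arm keeps its last pose, push and grip.
It fails at once if a tube to be left alone (disc-capped, or in pocket 3) is moved by more than 30 mm (distance of any of disc_tube, loaded_tube from where it was at the start of the episode above 0.03 m).
It fails at once if another bystander is moved by more than 30 mm (distance of any of beaker, calculator, flat_case, well_plate from where it was at the start of the episode above 0.03 m).
It also fails if it takes over 72 s, if anything falls off the work surface, if the arm or the gripper's body presses on something with over 40 N, if the wrist force passes 120 N, or if a joint passes its speed limit or range.

## Working session

There is one attempt and no reset: what is moved stays moved. The work goes in short steps, Python scripts to look and compute and a tool call to move; the robot and the scene stay as the last step left them, time stands still between calls to the robot, and variables do not carry over. Pictures are saved under pics/ and viewed, at most 10 in all, crops included, and the job is handed in when it is done.

Besides the shell and the picture viewer there is one more tool, called after ">>>" by a JSON object that holds its "api" and its "payload". servo_tool: Moves the arm, as the interface text tells. Its arguments: {"type":"object","properties":{"slide":{"type":"array"},"spin":{"type":"array"},"grip":{"type":"array"}},"required":["slide","spin","grip"]}

```bash
mkdir -p pics; python3 - <<'E'
from station import *
import cv2,numpy as np
s=sense();print(s['time_s'],s['tcp_pos'],np.round(s['ee_rot'],3).tolist(),s['gripper_width'],finger_overhang)
for c in('scene','top'):
    d=capture(c);cv2.imwrite(f'pics/{c}0.png',d['pixels'])
    print(c,d['fx'],d['k1'],np.round(d['R'],3).tolist(),d['t'])
    for n in('long_tube','short_tube','disc_tube','rack','station','pocket1','pocket2','pocket3','pivot','handle','loaded_tube'):
        for f in(tip_of,spot_in):
            try: print(n,f.__name__,[(np.round(r['point'],4).tolist(),round(r['conf'],2)) for r in f(n,c)[:3]])
            except Exception as e: print(n,f.__name__,e)
print(sense()['time_s'])
E
```

```text
0.0 [ 0.2482527  -0.57299127  0.24643855] [[-0.918, -0.397, -0.001], [-0.397, 0.918, 0.002], [0.0, 0.002, -1.0]] 0.9995349249551321 0.025
scene 444.2878535695347 0.019170137730002666 [[0.444, 0.896, 0.015], [0.768, -0.372, -0.521], [-0.461, 0.243, -0.853]] [-0.21102501 -0.38254593  1.50243324]
long_tube call [([0.5557, 0.248, 0.0067], 0.56)]
long_tube call [([0.5952, -0.0955, 0.0513], 0.59), ([0.5606, 0.2443, 0.0924], 0.58)]
short_tube call [([0.5371, 0.3514, 0.0086], 0.45), ([0.5549, 0.2484, 0.0074], 0.17)]
short_tube call [([0.5448, 0.3476, 0.0845], 0.65)]
disc_tube call [([0.5407, 0.2975, 0.009], 0.59), ([0.4369, -0.031, 0.1674], 0.3)]
disc_tube call [([0.5487, 0.2957, 0.0984], 0.65)]
rack call [([0.5456, 0.3007, -0.0004], 0.73), ([0.5803, -0.1439, 0.0565], 0.23)]
rack call [([0.5608, 0.2809, 0.0474], 0.82)]
station call [([0.5894, -0.0261, -0.0017], 0.79), ([0.544, 0.3006, -0.0018], 0.58)]
station call [([0.5972, -0.0909, 0.0508], 0.6)]
pocket1 call [([0.58, -0.1841, 0.0596], 0.88), ([0.5827, -0.1042, 0.0597], 0.87), ([0.5826, -0.1439, 0.0604], 0.76)]
pocket1 call [([0.5936, -0.0
[... 1687 characters left out ...]
, 0.0615], 0.8), ([0.5845, -0.1055, 0.0634], 0.56)]
pocket2 call [([0.5682, -0.0912, 0.0502], 0.6), ([0.396, -0.2978, 0.0133], 0.48)]
pocket3 call [([0.5834, -0.1435, 0.0593], 0.84), ([0.5819, -0.1842, 0.0615], 0.8), ([0.5845, -0.1055, 0.0634], 0.56)]
pocket3 call [([0.5682, -0.0912, 0.0502], 0.6), ([0.396, -0.2978, 0.0133], 0.48)]
pivot call [([0.5884, -0.0306, 0.1708], 0.95)]
pivot call [([0.5735, -0.0853, 0.0473], 0.96), ([0.5358, 0.289, 0.055], 0.2)]
handle call [([0.4374, -0.0304, 0.1677], 0.87)]
handle call [([0.5106, -0.0301, 0.1434], 0.55)]
loaded_tube call [([0.5791, -0.1771, 0.0155], 0.63), ([0.5613, -0.4493, -0.0011], 0.59)]
loaded_tube call [([0.5761, -0.1784, 0.0961], 0.42)]
2.3
```

View pics/scene0.png

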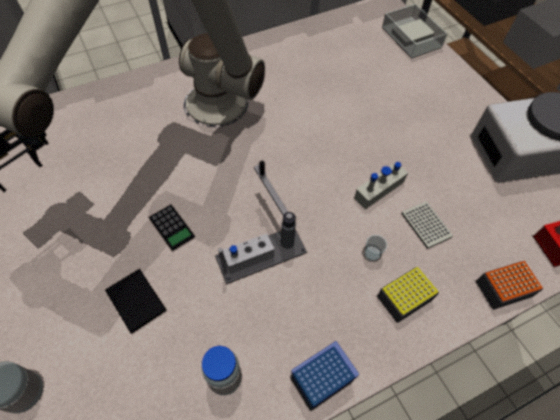

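View pics/top0.png

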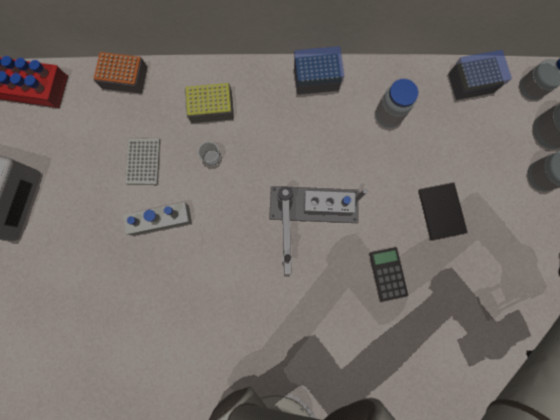

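```bash
cat > h.py <<'E'
from station import *
import cv2,numpy as np
def cloud(c):
    d=capture(c);h,w=d['depth'].shape
    u,v=np.meshgrid(np.arange(w),np.arange(h))
    x=(u-d['cx'])/d['fx'];y=(v-d['cy'])/d['fy'];a,b=x.copy(),y.copy()
    for _ in range(8):
        q=1+d['k1']*(a*a+b*b);a,b=x/q,y/q
    z=d['depth'];P=np.stack([a*z,b*z,z],-1)
    P=(P-np.array(d['t']).ravel())@np.array(d['R'])   # R^T(p-t)
    P[z==0]=np.nan
    return d['pixels'],P
def disc(P,xy,z,r=.025,dz=.005):
    m=(np.hypot(P[...,0]-xy[0],P[...,1]-xy[1])<r)&(abs(P[...,2]-z)<dz)
    q=P[m]
    if len(q)<5:return None
    (cx,cy),rad=cv2.minEnclosingCircle(q[:,:2].astype(np.float32))
    return np.round([*q.mean(0),cx,cy,rad],4),len(q)
E
python3 - <<'E'
from h import *
for c in('top','scene'):
    px,P=cloud(c);print(c)
    for n,xy,z in(('long',(.555,.248),.116),('short',(.537,.351),.088),('disc',(.545,.297),.1),('loaded',(.581,-.182),.095),('hub',(.586,-.03),.148),('post',(.437,-.03),.195)):
        print(n,disc(P,xy,z))
    m=(abs(P[...,2]-.06)<.004)&(abs(P[...,0]-.585)<.05)&(P[...,1]<-.06)&(P[...,1]>-.23)
    print('block',cv2.minAreaRect((P[m][:,:2]*1000).astype(np.float32)),m.sum(),P[m].mean(0))
    m=(abs(P[...,2]-.05)<.004)&(abs(P[...,0]-.545)<.05)&(abs(P[...,1]-.3)<.1)
    print('rack',cv2.minAreaRect((P[m][:,:2]*1000).astype(np.float32)),m.sum())
    m=(abs(P[...,2])<.01)&(abs(P[...,1])<.1);print('table',np.nanmean(P[m],0))
px,P=cloud('top');cv2.imwrite('pics/st.png',cv2.resize(px[180:285,260:375],None,fx=6,fy=5,interpolation=cv2.INTER_CUBIC))
# dark pixels in block top via ray-plane z=.06
g=px.max(-1)
for y in(-.105,-.143):
    m=(np.hypot(P[...,0]-.583,P[...,1]-y)<.03);v,u=np.where(m);print(y,u.min(),u.max(),v.min(),v.max());print(g[v.min():v.max()+1,u.min():u.max()+1])
E
```

```text
top
long (array([0.5528, 0.2511, 0.1164, 0.5527, 0.2513, 0.0101]), 60)
short (array([0.5326, 0.3481, 0.0885, 0.5329, 0.3485, 0.0104]), 56)
disc (array([0.5428, 0.2981, 0.1009, 0.5432, 0.2982, 0.0154]), 125)
loaded (array([ 0.579 , -0.1796,  0.0957,  0.5795, -0.1802,  0.01  ]), 53)
hub (array([ 0.5833, -0.0294,  0.1481,  0.5824, -0.0291,  0.0206]), 159)
post (array([ 0.437 , -0.0325,  0.1956,  0.4361, -0.033 ,  0.0077]), 43)
block ((580.8572998046875, -148.1681365966797), (136.85092163085938, 50.855438232421875), 87.19095611572266) 796 [ 0.58038044 -0.14048035  0.06065356]
rack ((543.052734375, 300.6618347167969), (51.55392074584961, 161.87704467773438), 11.534668922424316) 872
table [0.51256255 0.00300787 0.00108417]
scene
long (array([0.5578, 0.2497, 0.1144, 0.5571, 0.2518, 0.0107]), 36)
short (array([0.5373, 0.3484, 0.0861, 0.5367, 0.3485, 0.0104]), 33)
disc (array([0.5472, 0.2995, 0.0979, 0.5468, 0.3011, 0.0157]), 72)
loaded (array([ 0.5822, -0.1813,  0.093 ,  0.5818, -0.1803,  0.0106]), 46)
hub (array([ 0.5894, -0.0317,  0.1467,  0.5841, -0.0319,  0.0217]), 118)
post (array([ 0.4
[... 5151 characters left out ...]
132 135 135 134 135 136 136 137 136 136 133 129 129 129 127 131 138 140
  140 140 140 140 139 140 129 115 120 104]
 [ 89  90  90  91  91  94  98  98  98  98  98 101 107 108 108 110 113 120
  122 121 122 121 123 125 131 129 131 127]
 [ 62  63  63  64  63  64  68  68  67  66  66  69  72  74  74  75  76  80
   82  80  83  81  83  86  90  89  90  91]
 [ 62  61  63  63  63  63  62  63  62  63  63  63  61  63  62  62  62  64
   63  63  63  64  62  63  63  64  66  63]
 [ 72  71  72  72  71  68  65  66  71  71  72  71  71  71  72  69  71  70
   70  72  69  64  64  62  64  63  63  62]
 [ 90  89  90  90  91  84  76  77  87  89  89  89  90  90  90  91  90  90
   91  90  84  75  71  70  72  71  70  72]]
```

View pics/st.png

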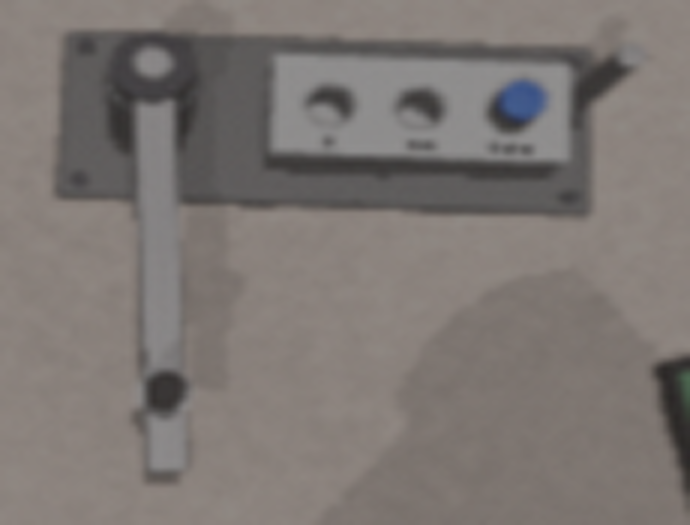

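```bash
cat >> h.py <<'E'
def ray(d,u,v,z):
    n=cv2.undistortPoints(np.array([[[u,v]]],float),np.array([[d['fx'],0,d['cx']],[0,d['fy'],d['cy']],[0,0,1.]]),np.array([d['k1'],0,0,0,0.]))[0,0]
    R=np.array(d['R']);t=np.array(d['t']).ravel();o=-R.T@t;r=R.T@np.array([*n,1]);return o+r*(z-o[2])/r[2]
def uvof(d,X):
    p=np.array(d['R'])@X+np.array(d['t']).ravel();x,y=p[:2]/p[2];q=1+d['k1']*(x*x+y*y);return x*q*d['fx']+d['cx'],y*q*d['fy']+d['cy']
E
python3 - <<'E'
from h import *
for c,off in(('top',.0007),('scene',-.0013)):
    d=capture(c);g=d['pixels'].max(-1).astype(np.float32)
    # rectify the block-top plane: 0.5 mm per px, x up, y left
    xs=np.arange(.625,.54,-.0005);ys=np.arange(-.07,-.21,-.0005)
    mp=np.array([[uvof(d,np.array([x,y,.06+off])) for y in ys] for x in xs],np.float32)
    r=cv2.remap(d['pixels'],mp[...,0],mp[...,1],cv2.INTER_CUBIC);cv2.imwrite(f'pics/rect_{c}.png',cv2.resize(r,None,fx=2,fy=2))
a,b=[cv2.imread(f'pics/rect_{c}.png') for c in('top','scene')];cv2.imwrite('pics/rect.png',np.vstack([a,b[:a.shape[0]]]))
print(a.shape)
E
```

```text
(340, 560, 3)
```

View pics/rect.png

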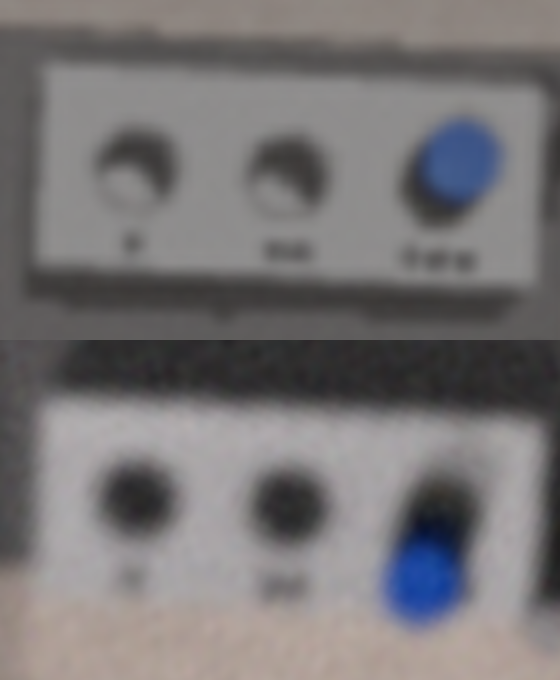

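>>> {"api": "servo_tool", "payload": {"slide": [[-0.027,0.028,0],[-0.054,0.056,0],[-0.081,0.084,0],[-0.108,0.112,0],[-0.135,0.14,0]], "spin": [-7,-14,-21,-28,-35], "grip": [0,0,0,0,0]}}

```text
time_s: 2.97
tcp_pos: [0.3169, -0.3898, 0.2476]
ee_rot: [[-0.519, -0.855, 0.0], [-0.855, 0.519, -0.0], [0.0, -0.0, -1.0]]
wrist_force: [0.6, -0.4, -0.1]
gripper_width: 1.004
gripper_force: 0.0
```

```bash
cat > go.py <<'E'
import sys,numpy as np
from station import sense
s=sense();R=np.array(s['ee_rot']);p=np.array(s['tcp_pos'])
print('t',s['time_s'],'p',np.round(p,4),'yaw',round(np.degrees(np.arctan2(R[1,1],R[0,1])),2),'tilt z',np.round(R[:,2],4),'w',round(s['gripper_width'],3),'gf',np.round(s['gripper_force'],2),'F',np.round(s['wrist_force'],1),'q6',np.round(s['joints'][5],1))
if len(sys.argv)>3:
    T=np.array([float(a) for a in sys.argv[1:4]]);print('slide',np.round(R.T@(T-p),4))
    if len(sys.argv)>4:
        e=float(sys.argv[4])-np.degrees(np.arctan2(R[1,1],R[0,1]));print('spin',round(-((e+180)%360-180),2))
E
python3 go.py .555 .2513 .246 -168.3
```

```text
t 2.9667 p [ 0.3169 -0.3898  0.2476] yaw 148.73 tilt z [ 2.e-04 -2.e-04 -1.e+00] w 1.004 gf 0.0 F [ 0.6 -0.4 -0.1] q6 1.1
slide [-0.6716  0.1292  0.0015]
spin -42.97
```

>>> {"api": "servo_tool", "payload": {"slide": [[-0.039,0.0075,0],[-0.078,0.015,0],[-0.117,0.0225,0],[-0.156,0.03,0],[-0.195,0.0375,0]], "spin": [-7,-14,-21,-28,-35], "grip": [0,0,0,0,0]}}

```text
time_s: 3.38
tcp_pos: [0.3871, -0.2038, 0.248]
ee_rot: [[0.066, -0.998, 0.001], [-0.998, -0.066, -0.0], [0.0, -0.001, -1.0]]
wrist_force: [1.2, -0.5, -0.1]
gripper_width: 1.003
gripper_force: 0.0
```

```bash
python3 go.py .555 .2513 .246 -168.3
```

```text
t 3.3833 p [ 0.3871 -0.2038  0.248 ] yaw -176.24 tilt z [ 1.2e-03 -2.0e-04 -1.0e+00] w 1.003 gf 0.0 F [ 1.2 -0.5 -0.1] q6 10.1
slide [-0.4431 -0.1974  0.0021]
spin -7.94
```

>>> {"api": "servo_tool", "payload": {"slide": [[-0.037,-0.0165,0],[-0.074,-0.033,0],[-0.111,-0.0495,0],[-0.148,-0.066,0],[-0.185,-0.0825,0]], "spin": [-4,-8,-8,-8,-8], "grip": [0,0,0,0,0]}}

```text
time_s: 3.8
tcp_pos: [0.4584, -0.0139, 0.2481]
ee_rot: [[0.199, -0.98, 0.001], [-0.98, -0.199, 0.0], [0.0, -0.001, -1.0]]
wrist_force: [0.8, -1.3, -0.1]
gripper_width: 1.0
gripper_force: 0.0
```

```bash
python3 go.py .555 .2513 .246 -168.3
```

```text
t 3.8 p [ 0.4584 -0.0139  0.2481] yaw -168.54 tilt z [ 1.2e-03  2.0e-04 -1.0e+00] w 1.0 gf 0.0 F [ 0.8 -1.3 -0.1] q6 -7.2
slide [-0.2407 -0.1474  0.0023]
spin -0.24
```

>>> {"api": "servo_tool", "payload": {"slide": [[-0.034,-0.021,0],[-0.068,-0.042,0],[-0.103,-0.063,0],[-0.137,-0.084,0],[-0.172,-0.105,0]], "spin": [0,0,0,0,0], "grip": [0,0,0,0,0]}}

```text
time_s: 4.22
tcp_pos: [0.5273, 0.1754, 0.2478]
ee_rot: [[0.199, -0.98, 0.0], [-0.98, -0.199, 0.0], [-0.0, -0.001, -1.0]]
wrist_force: [0.1, 0.9, -0.2]
gripper_width: 0.997
gripper_force: 0.0
```

>>> {"api": "servo_tool", "payload": {"slide": [[-0.034,-0.021,0.0],[-0.0687,-0.0424,0.01],[-0.0687,-0.0424,0.04],[-0.0687,-0.0424,0.07],[-0.0687,-0.0424,0.09]], "spin": [0,0,0,0,0], "grip": [0,0,0,0.2,0.4]}}

```text
time_s: 4.63
tcp_pos: [0.5538, 0.2495, 0.1544]
ee_rot: [[0.199, -0.98, -0.003], [-0.98, -0.199, -0.002], [0.001, 0.004, -1.0]]
wrist_force: [0.2, 0.6, -0.1]
gripper_width: 0.923
gripper_force: 0.0
```

```bash
python3 go.py .555 .2513 .114 -168.3; python3 -c "
from h import *
px,P=cloud('top')
print(disc(P,(.553,.251),.116))
cv2.imwrite('pics/g1.png',cv2.resize(px[150:280,90:250],None,fx=4,fy=4))"
```

```text
t 4.6333 p [0.5538 0.2495 0.1544] yaw -168.54 tilt z [-0.0034 -0.0016 -1.    ] w 0.923 gf 0.0 F [ 0.2  0.6 -0.1] q6 -28.0
slide [-0.0015 -0.0017  0.0404]
spin -0.24
(array([0.552 , 0.2508, 0.1173, 0.5524, 0.2511, 0.0097]), 16)
```

View pics/g1.png

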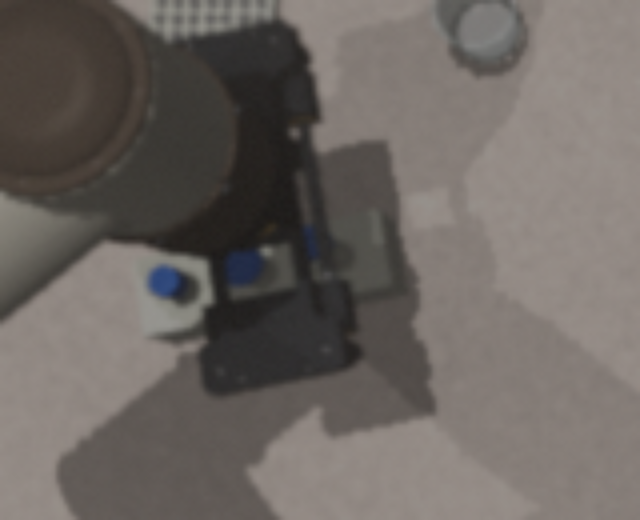

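>>> {"api": "servo_tool", "payload": {"slide": [[-0.0015,-0.0015,0.015],[-0.0015,-0.0015,0.03],[-0.0015,-0.0015,0.04],[-0.0015,-0.0015,0.04],[-0.0015,-0.0015,0.04]], "spin": [0,0,0,0,0], "grip": [0.4,0.5,0.6,0.9,0.9]}}

```text
time_s: 5.1
tcp_pos: [0.5564, 0.2509, 0.1179]
ee_rot: [[0.198, -0.98, 0.0], [-0.98, -0.198, -0.0], [0.0, -0.0, -1.0]]
wrist_force: [-0.9, -0.1, 0.3]
gripper_width: 0.508
gripper_force: 0.0
```

>>> {"api": "servo_tool", "payload": {"slide": [[0,0,0],[0,0,0],[0,0,0],[0,0,0],[0,0,0]], "spin": [0,0,0,0,0], "grip": [0.95,1,1,1,1]}}

```text
time_s: 5.52
tcp_pos: [0.5563, 0.251, 0.1184]
ee_rot: [[0.198, -0.98, 0.001], [-0.98, -0.198, 0.0], [-0.0, -0.001, -1.0]]
wrist_force: [-1.0, 0.2, 1.8]
gripper_width: 0.218
gripper_force: 29.9
```

```bash
python3 go.py .555 .2513 .114 -168.3
```

```text
t 5.5167 p [0.5563 0.251  0.1184] yaw -168.57 tilt z [ 8.e-04  4.e-04 -1.e+00] w 0.218 gf 29.95 F [-1.   0.2  1.8] q6 -28.0
slide [-0.0006  0.0012  0.0044]
spin -0.27
```

>>> {"api": "servo_tool", "payload": {"slide": [[0,0,-0.015],[0,0,-0.05],[0.005,0,-0.085],[0.025,0.003,-0.12],[0.05,0.006,-0.15]], "spin": [0,0,0,0,0], "grip": [1,1,1,1,1]}}

```text
time_s: 5.93
tcp_pos: [0.5603, 0.2014, 0.27]
ee_rot: [[0.2, -0.98, 0.002], [-0.98, -0.2, 0.001], [-0.001, -0.002, -1.0]]
wrist_force: [0.7, -0.7, 0.1]
gripper_width: 0.217
gripper_force: 29.9
```

>>> {"api": "servo_tool", "payload": {"slide": [[0.035,0.004,-0.015],[0.073,0.008,-0.03],[0.113,0.013,-0.03],[0.153,0.018,-0.03],[0.193,0.023,-0.03]], "spin": [0,0,0,0,0], "grip": [1,1,1,1,1]}}

```text
time_s: 6.35
tcp_pos: [0.5755, 0.0053, 0.2981]
ee_rot: [[0.199, -0.98, 0.001], [-0.98, -0.199, 0.001], [-0.0, -0.001, -1.0]]
wrist_force: [0.1, -0.1, -1.0]
gripper_width: 0.218
gripper_force: 29.9
```

```bash
python3 go.py .584 -.1043 .29 177.4
```

```text
t 6.35 p [0.5755 0.0053 0.2981] yaw -168.55 tilt z [ 1.1e-03  6.0e-04 -1.0e+00] w 0.218 gf 29.94 F [ 0.1 -0.1 -1. ] q6 -5.2
slide [0.1091 0.0135 0.0081]
spin 14.05
```

>>> {"api": "servo_tool", "payload": {"slide": [[0.035,0.004,0],[0.072,0.009,0],[0.1085,0.0135,0.005],[0.1085,0.0135,0.035],[0.1085,0.0135,0.065]], "spin": [5,10,14,14,14], "grip": [1,1,1,1,1]}}

```text
time_s: 6.77
tcp_pos: [0.5848, -0.1044, 0.2334]
ee_rot: [[-0.049, -0.999, 0.005], [-0.999, 0.049, 0.0], [-0.001, -0.005, -1.0]]
wrist_force: [-0.1, 1.2, -0.3]
gripper_width: 0.219
gripper_force: 29.9
```

>>> {"api": "servo_tool", "payload": {"slide": [[0,0,0.03],[0,0,0.04],[0,0,0.04],[0,0,0.04],[0,0,0.04]], "spin": [0,0,0,0,0], "grip": [1,1,1,1,1]}}

```text
time_s: 7.18
tcp_pos: [0.5856, -0.1019, 0.1948]
ee_rot: [[-0.044, -0.999, 0.004], [-0.999, 0.044, -0.0], [0.0, -0.004, -1.0]]
wrist_force: [-0.0, -1.1, -1.0]
gripper_width: 0.219
gripper_force: 29.9
```

```bash
python3 go.py .584 -.1043 .19 177.4; python3 - <<'E'
from h import *
px,P=cloud('top');px2,P2=cloud('scene')
# white tube body of the held tube: points between foot and cap, above the block
for n,p,Q in(('top',px,P),('scene',px2,P2)):
    m=(np.hypot(Q[...,0]-.584,Q[...,1]+.104)<.02)&(Q[...,2]>.068)&(Q[...,2]<.2)
    q=Q[m];print(n,m.sum(),q[np.argsort(q[:,2])][::max(1,len(q)//12)].round(4).tolist())
cv2.imwrite('pics/h1.png',np.hstack([cv2.resize(px[150:260,260:370],(400,400)),cv2.resize(px2[190:290,210:310],(400,400))]))
E
```

```text
t 7.1833 p [ 0.5856 -0.1019  0.1948] yaw 177.48 tilt z [ 4.1e-03 -5.0e-04 -1.0e+00] w 0.219 gf 29.94 F [-0.  -1.1 -1. ] q6 -8.3
slide [0.0024 0.0015 0.0048]
spin 0.08
top 0 []
scene 2 [[0.5854, -0.1103, 0.0915], [0.5881, -0.1098, 0.1659]]
```

View pics/h1.png

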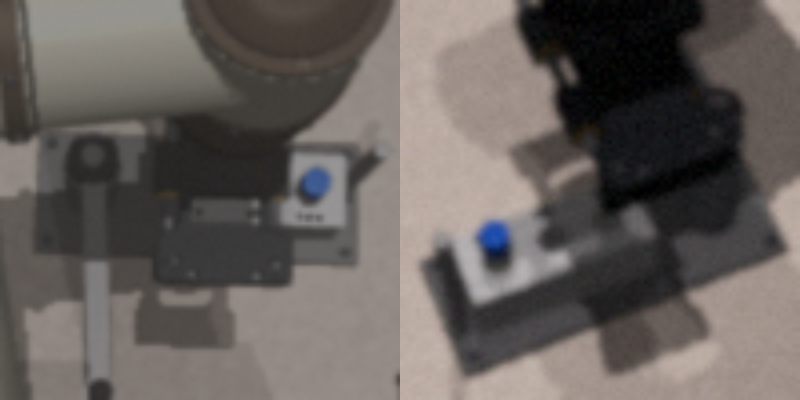

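```bash
python3 go.py .584 -.1043 .19 177.4; python3 -c "
from h import *
for i in range(3): capture('top');print(np.round(sense()['tcp_pos'],4),np.round(sense()['joint_velocities'],2))
for c in('top','scene'):
  for n in('long_tube','handle','pivot'):
    print(c,n,[(np.round(r['point'],4).tolist(),round(r['conf'],2)) for r in tip_of(n,c)[:2]])"
```

```text
t 7.2833 p [ 0.5853 -0.1018  0.1948] yaw 177.46 tilt z [ 0.0043 -0.     -1.    ] w 0.219 gf 29.94 F [-0.1 -0.7 -1. ] q6 -8.3
slide [0.0025 0.0012 0.0048]
spin 0.06
[ 0.5851 -0.1018  0.1945] [-0.03  0.23 -0.65 -0.2   0.14 -0.06]
[ 0.5848 -0.1018  0.1942] [-0.08  0.27 -0.62 -0.14  0.17 -0.06]
[ 0.5846 -0.1019  0.1938] [-0.1   0.28 -0.42 -0.13  0.07  0.05]
top long_tube []
top handle [([0.4381, -0.0309, 0.1695], 0.56)]
top pivot [([0.5902, -0.0249, 0.17], 0.84), ([0.395, -0.3001, 0.0023], 0.4)]
scene long_tube [([0.5396, 0.3516, 0.0096], 0.73)]
scene handle [([0.5396, 0.3508, 0.0137], 0.34)]
scene pivot [([0.5798, -0.0305, 0.17], 0.84)]
```

>>> {"api": "servo_tool", "payload": {"slide": [[0.0025,0.0005,0],[0.0025,0.0005,0.01],[0.0025,0.0005,0.018],[0.0025,0.0005,0.026],[0.0025,0.0005,0.034]], "spin": [0,0,0,0,0], "grip": [1,1,1,1,1]}}

```text
time_s: 8.15
tcp_pos: [0.5836, -0.1046, 0.1574]
ee_rot: [[-0.045, -0.999, -0.0], [-0.999, 0.045, -0.0], [0.0, 0.0, -1.0]]
wrist_force: [0.4, -1.1, -0.7]
gripper_width: 0.218
gripper_force: 29.9
```

```bash
python3 go.py .584 -.1043 .1255 177.4
```

```text
t 8.15 p [ 0.5836 -0.1046  0.1574] yaw 177.42 tilt z [-1.e-04 -1.e-04 -1.e+00] w 0.218 gf 29.92 F [ 0.4 -1.1 -0.7] q6 -8.1
slide [-0.0003 -0.0004  0.0319]
spin 0.02
```

>>> {"api": "servo_tool", "payload": {"slide": [[0,0,0.008],[0,0,0.016],[0,0,0.024],[0,0,0.03],[0,0,0.031]], "spin": [0,0,0,0,0], "grip": [1,1,1,1,1]}}

```text
time_s: 8.57
tcp_pos: [0.5834, -0.1045, 0.1262]
ee_rot: [[-0.045, -0.999, -0.001], [-0.999, 0.045, -0.0], [0.0, 0.001, -1.0]]
wrist_force: [0.8, -0.2, -1.7]
gripper_width: 0.223
gripper_force: 29.9
```

```bash
python3 go.py .584 -.1043 .1255 177.4; python3 go.py|tail -1
```

```text
t 8.5667 p [ 0.5834 -0.1045  0.1262] yaw 177.43 tilt z [-0.001 -0.    -1.   ] w 0.223 gf 29.92 F [ 0.8 -0.2 -1.7] q6 -8.1
slide [-0.0002 -0.0006  0.0007]
spin 0.03
t 8.5667 p [ 0.5834 -0.1045  0.1262] yaw 177.43 tilt z [-0.001 -0.    -1.   ] w 0.223 gf 29.92 F [ 0.8 -0.2 -1.7] q6 -8.1
```

>>> {"api": "servo_tool", "payload": {"slide": [[0,0,0],[0,0,0],[0,0,0],[0,0,-0.005],[0,0,-0.03]], "spin": [0,0,0,0,0], "grip": [0.4,0.4,0.4,0.4,0.4]}}

```text
time_s: 8.98
tcp_pos: [0.5806, -0.1044, 0.1543]
ee_rot: [[-0.046, -0.999, -0.009], [-0.999, 0.046, 0.001], [-0.0, 0.009, -1.0]]
wrist_force: [-0.3, -0.4, -0.1]
gripper_width: 0.513
gripper_force: 0.0
```

>>> {"api": "servo_tool", "payload": {"slide": [[0,0,-0.035],[0,0,-0.07],[-0.02,0,-0.1],[-0.055,0,-0.11],[-0.095,0,-0.11]], "spin": [0,0,0,0,-3], "grip": [0.4,0.4,0.4,0.4,0.4]}}

```text
time_s: 9.4
tcp_pos: [0.5892, -0.0098, 0.2729]
ee_rot: [[0.005, -1.0, 0.009], [-1.0, -0.005, 0.001], [-0.001, -0.009, -1.0]]
wrist_force: [0.8, 0.4, 0.2]
gripper_width: 0.598
gripper_force: 0.0
```

```bash
python3 go.py .5355 .3485 .26 -168.3;python3 -c "
from h import *
for c in('top','scene'):
    px,P=cloud(c);print(disc(P,(.583,-.104),.123))"
```

```text
t 9.4 p [ 0.5892 -0.0098  0.2729] yaw -179.7 tilt z [ 0.0092  0.001  -1.    ] w 0.598 gf 0.0 F [0.8 0.4 0.2] q6 -14.5
slide [-0.3586  0.0519  0.0128]
spin -11.4
(array([ 0.581 , -0.1037,  0.1238,  0.5809, -0.1039,  0.0097]), 56)
(array([ 0.5844, -0.1058,  0.121 ,  0.5841, -0.1056,  0.0104]), 46)
```

>>> {"api": "servo_tool", "payload": {"slide": [[-0.039,0.0055,0],[-0.078,0.011,0],[-0.118,0.017,0],[-0.158,0.023,0],[-0.198,0.0285,0]], "spin": [-3,-6,-9,-11.4,-11.4], "grip": [0.4,0.4,0.4,0.4,0.4]}}

```text
time_s: 9.92
tcp_pos: [0.557, 0.1894, 0.2683]
ee_rot: [[0.206, -0.979, 0.0], [-0.979, -0.206, 0.0], [-0.0, -0.001, -1.0]]
wrist_force: [0.8, -0.4, 1.1]
gripper_width: 0.598
gripper_force: 0.0
```

```bash
python3 go.py .5355 .3485 .086 -168.3
```

```text
t 9.9167 p [0.557  0.1894 0.2683] yaw -168.12 tilt z [ 5.e-04  2.e-04 -1.e+00] w 0.598 gf 0.0 F [ 0.8 -0.4  1.1] q6 -22.7
slide [-0.1601 -0.0116  0.1823]
spin 0.18
```

>>> {"api": "servo_tool", "payload": {"slide": [[-0.039,-0.003,0.005],[-0.078,-0.006,0.01],[-0.118,-0.009,0.015],[-0.15,-0.0115,0.03],[-0.16,-0.0115,0.06]], "spin": [0,0,0,0,0], "grip": [0.4,0.4,0.4,0.4,0.4]}}

```text
time_s: 10.33
tcp_pos: [0.5374, 0.3526, 0.211]
ee_rot: [[0.209, -0.978, 0.008], [-0.978, -0.209, 0.006], [-0.005, -0.009, -1.0]]
wrist_force: [1.0, 0.1, 0.0]
gripper_width: 0.602
gripper_force: 0.0
```

>>> {"api": "servo_tool", "payload": {"slide": [[0,0,0.03],[0,0,0.06],[0,0,0.09],[0,0,0.09],[0,0,0.09]], "spin": [0,0,0,0,0], "grip": [0.4,0.4,0.4,0.4,0.4]}}

```text
time_s: 10.75
tcp_pos: [0.536, 0.3463, 0.1167]
ee_rot: [[0.205, -0.979, -0.002], [-0.979, -0.205, -0.003], [0.002, 0.003, -1.0]]
wrist_force: [0.6, 0.4, 1.0]
gripper_width: 0.599
gripper_force: 0.0
```

```bash
python3 go.py .5355 .3485 .09 -168.3; python3 -c "
from h import *
for c in('top','scene'):
    px,P=cloud(c);print(disc(P,(.535,.348),.088),disc(P,(.545,.299),.1))"
```

```text
t 10.75 p [0.536  0.3463 0.1167] yaw -168.17 tilt z [-0.0021 -0.003  -1.    ] w 0.599 gf 0.0 F [0.6 0.4 1. ] q6 -35.6
slide [-0.0023 -0.0001  0.0267]
spin 0.13
(array([0.533 , 0.3485, 0.0878, 0.534 , 0.3482, 0.0104]), 25) (array([0.5426, 0.298 , 0.1009, 0.5427, 0.2984, 0.0155]), 126)
(array([0.5368, 0.3475, 0.0861, 0.5309, 0.3433, 0.0169]), 33) (array([0.5473, 0.3   , 0.0982, 0.5474, 0.3006, 0.0164]), 68)
```

>>> {"api": "servo_tool", "payload": {"slide": [[-0.001,0,0.01],[-0.001,0,0.02],[-0.001,0,0.027],[-0.001,0,0.027],[-0.001,0,0.027]], "spin": [0,0,0,0,0], "grip": [0.4,0.4,0.4,0.5,0.7]}}

```text
time_s: 11.27
tcp_pos: [0.5359, 0.3478, 0.0899]
ee_rot: [[0.205, -0.979, -0.001], [-0.979, -0.205, -0.001], [0.001, 0.001, -1.0]]
wrist_force: [0.6, 0.2, 0.3]
gripper_width: 0.521
gripper_force: 0.0
```

>>> {"api": "servo_tool", "payload": {"slide": [[0,0,0],[0,0,0],[0,0,0],[0,0,0],[0,0,0]], "spin": [0,0,0,0,0], "grip": [0.9,1,1,1,1]}}

```text
time_s: 11.68
tcp_pos: [0.5362, 0.3482, 0.0909]
ee_rot: [[0.205, -0.979, 0.0], [-0.979, -0.205, 0.0], [-0.0, -0.0, -1.0]]
wrist_force: [-0.4, 0.3, 0.8]
gripper_width: 0.215
gripper_force: 29.9
```

```bash
python3 go.py .5355 .3485 .09 -168.3
```

```text
t 11.6833 p [0.5362 0.3482 0.0909] yaw -168.18 tilt z [ 4.e-04  4.e-04 -1.e+00] w 0.215 gf 29.94 F [-0.4  0.3  0.8] q6 -35.7
slide [-0.0004  0.0006  0.0009]
spin 0.12
```

>>> {"api": "servo_tool", "payload": {"slide": [[0,0,-0.02],[0,0,-0.06],[0,0,-0.1],[0.01,0,-0.14],[0.04,0.004,-0.165]], "spin": [0,0,0,0,0], "grip": [1,1,1,1,1]}}

```text
time_s: 12.1
tcp_pos: [0.5417, 0.311, 0.2602]
ee_rot: [[0.209, -0.978, 0.007], [-0.978, -0.209, 0.004], [-0.003, -0.007, -1.0]]
wrist_force: [1.1, 1.0, 0.8]
gripper_width: 0.217
gripper_force: 29.9
```

>>> {"api": "servo_tool", "payload": {"slide": [[0.036,0.004,-0.015],[0.073,0.008,-0.025],[0.113,0.013,-0.025],[0.153,0.0175,-0.025],[0.193,0.022,-0.025]], "spin": [0,0,0,0,0], "grip": [1,1,1,1,1]}}

```text
time_s: 12.52
tcp_pos: [0.558, 0.113, 0.2812]
ee_rot: [[0.205, -0.979, 0.001], [-0.979, -0.205, 0.001], [-0.0, -0.001, -1.0]]
wrist_force: [0.7, -0.4, -0.7]
gripper_width: 0.219
gripper_force: 29.9
```

>>> {"api": "servo_tool", "payload": {"slide": [[0.04,0.0045,0],[0.08,0.009,0],[0.12,0.0135,0],[0.16,0.018,0],[0.2,0.0225,0]], "spin": [0,0,0,0,0], "grip": [1,1,1,1,1]}}

```text
time_s: 12.93
tcp_pos: [0.577, -0.0876, 0.2809]
ee_rot: [[0.205, -0.979, 0.0], [-0.979, -0.205, 0.0], [-0.0, -0.0, -1.0]]
wrist_force: [0.6, 0.4, -0.8]
gripper_width: 0.219
gripper_force: 29.9
```

```bash
python3 go.py .5825 -.1423 .28 177.4
```

```text
t 12.9333 p [ 0.577  -0.0876  0.2809] yaw -168.16 tilt z [ 5.e-04  2.e-04 -1.e+00] w 0.219 gf 29.94 F [ 0.6  0.4 -0.8] q6 4.6
slide [0.0547 0.0058 0.0008]
spin 14.44
```

>>> {"api": "servo_tool", "payload": {"slide": [[0.03,0.003,0],[0.0545,0.006,0],[0.0545,0.006,0.02],[0.0545,0.006,0.05],[0.0545,0.006,0.075]], "spin": [5,10,14.4,14.4,14.4], "grip": [1,1,1,1,1]}}

```text
time_s: 13.35
tcp_pos: [0.5822, -0.141, 0.2046]
ee_rot: [[-0.047, -0.999, 0.001], [-0.999, 0.047, 0.001], [-0.001, -0.001, -1.0]]
wrist_force: [-0.9, -0.1, -0.1]
gripper_width: 0.214
gripper_force: 29.9
```

>>> {"api": "servo_tool", "payload": {"slide": [[0,0,0.02],[0,0,0.03],[0,0,0.03],[0,0,0.03],[0,0,0.03]], "spin": [0,0,0,0,0], "grip": [1,1,1,1,1]}}

```text
time_s: 13.77
tcp_pos: [0.5837, -0.1403, 0.1773]
ee_rot: [[-0.044, -0.999, 0.003], [-0.999, 0.044, -0.001], [0.0, -0.003, -1.0]]
wrist_force: [0.3, -0.4, 0.5]
gripper_width: 0.214
gripper_force: 29.9
```

>>> {"api": "servo_tool", "payload": {"slide": [[0,0,0],[0,0,0],[0,0,0],[0,0,0],[0,0,0]], "spin": [0,0,0,0,0], "grip": [1,1,1,1,1]}}

```text
time_s: 14.18
tcp_pos: [0.5827, -0.1402, 0.1759]
ee_rot: [[-0.045, -0.999, 0.001], [-0.999, 0.045, 0.0], [-0.0, -0.001, -1.0]]
wrist_force: [0.5, 0.3, -0.1]
gripper_width: 0.221
gripper_force: 29.9
```

```bash
python3 go.py .5823 -.1423 .098 177.4
```

```text
t 14.1833 p [ 0.5827 -0.1402  0.1759] yaw 177.42 tilt z [ 6.e-04  0.e+00 -1.e+00] w 0.221 gf 29.94 F [ 0.5  0.3 -0.1] q6 -4.5
slide [0.0021 0.0003 0.0779]
spin 0.02
```

>>> {"api": "servo_tool", "payload": {"slide": [[0.002,0,0.01],[0.002,0,0.02],[0.002,0,0.029],[0.002,0,0.037],[0.002,0,0.045]], "spin": [0,0,0,0,0], "grip": [1,1,1,1,1]}}

```text
time_s: 14.6
tcp_pos: [0.582, -0.1422, 0.1289]
ee_rot: [[-0.045, -0.999, -0.002], [-0.999, 0.045, -0.0], [0.0, 0.002, -1.0]]
wrist_force: [-0.4, 0.5, -0.1]
gripper_width: 0.221
gripper_force: 29.9
```

```bash
python3 go.py .5823 -.1423 .098 177.4
```

```text
t 14.6 p [ 0.582  -0.1422  0.1289] yaw 177.42 tilt z [-0.0017 -0.     -1.    ] w 0.221 gf 29.94 F [-0.4  0.5 -0.1] q6 -4.3
slide [ 0.0001 -0.0003  0.0309]
spin 0.02
```

>>> {"api": "servo_tool", "payload": {"slide": [[0,0,0.008],[0,0,0.016],[0,0,0.024],[0,0,0.03],[0,0,0.03]], "spin": [0,0,0,0,0], "grip": [1,1,1,1,1]}}

```text
time_s: 15.02
tcp_pos: [0.5817, -0.1421, 0.0988]
ee_rot: [[-0.045, -0.999, -0.003], [-0.999, 0.045, 0.0], [-0.0, 0.003, -1.0]]
wrist_force: [-0.3, -0.0, 0.1]
gripper_width: 0.22
gripper_force: 29.9
```

```bash
python3 go.py .5823 -.1423 .098 177.4
```

```text
t 15.0167 p [ 0.5817 -0.1421  0.0988] yaw 177.41 tilt z [-2.6e-03  2.0e-04 -1.0e+00] w 0.22 gf 29.94 F [-0.3 -0.   0.1] q6 -4.3
slide [ 0.0002 -0.0006  0.0008]
spin 0.01
```

>>> {"api": "servo_tool", "payload": {"slide": [[0,0,0],[0,0,0],[0,0,0],[0,0,-0.005],[0,0,-0.03]], "spin": [0,0,0,0,0], "grip": [0.4,0.4,0.4,0.4,0.4]}}

```text
time_s: 15.43
tcp_pos: [0.5798, -0.1419, 0.1274]
ee_rot: [[-0.046, -0.999, -0.008], [-0.999, 0.046, 0.001], [-0.001, 0.008, -1.0]]
wrist_force: [0.4, -0.3, -0.8]
gripper_width: 0.513
gripper_force: 0.0
```

>>> {"api": "servo_tool", "payload": {"slide": [[0,0,-0.035],[0,0,-0.07],[0,0,-0.1],[0,0,-0.12],[0,0,-0.12]], "spin": [0,0,7,14,21], "grip": [0.4,0.4,0.4,0.4,0.4]}}

```text
time_s: 15.85
tcp_pos: [0.585, -0.1427, 0.2578]
ee_rot: [[-0.405, -0.914, 0.012], [-0.914, 0.405, -0.002], [-0.003, -0.012, -1.0]]
wrist_force: [0.4, -0.8, 0.1]
gripper_width: 0.596
gripper_force: 0.0
```

```bash
python3 go.py .4385 -.0335 .25 91.4;python3 -c "
from h import *
for c in('top','scene'):
    px,P=cloud(c);print([disc(P,*a) for a in(((.583,-.104),.123),((.582,-.142),.095),((.581,-.18),.095),((.438,-.033),.195))])"
```

```text
t 15.85 p [ 0.585  -0.1427  0.2578] yaw 156.13 tilt z [ 0.0125 -0.0017 -0.9999] w 0.596 gf 0.0 F [ 0.4 -0.8  0.1] q6 -25.7
slide [-0.0406  0.1783  0.0057]
spin 64.73
[(array([ 0.5822, -0.0992,  0.1241,  0.5824, -0.1011,  0.0079]), 22), None, None, (array([ 0.4379, -0.0387,  0.1963,  0.4381, -0.0383,  0.0032]), 5)]
[(array([ 0.5869, -0.105 ,  0.121 ,  0.5838, -0.1067,  0.0106]), 30), (array([ 0.5832, -0.1419,  0.0934,  0.5833, -0.1433,  0.0105]), 36), (array([ 0.5816, -0.1817,  0.0932,  0.5817, -0.1822,  0.0104]), 46), (array([ 0.4407, -0.0325,  0.1923,  0.4399, -0.0327,  0.0078]), 18)]
```

>>> {"api": "servo_tool", "payload": {"slide": [[-0.008,0.036,0],[-0.016,0.072,0],[-0.025,0.108,0],[-0.033,0.144,0],[-0.0406,0.178,0]], "spin": [7,14,21,28,35], "grip": [0.4,0.4,0.4,0.4,0.4]}}

```text
time_s: 16.37
tcp_pos: [0.4338, -0.0337, 0.2496]
ee_rot: [[-0.854, -0.521, -0.002], [-0.521, 0.854, -0.0], [0.002, 0.001, -1.0]]
wrist_force: [0.5, 1.6, 0.2]
gripper_width: 0.6
gripper_force: 0.0
```

>>> {"api": "servo_tool", "payload": {"slide": [[0,0,0],[0,0,0],[0,0,0],[0,0,0],[0,0,0]], "spin": [7,14,21,28,29.7], "grip": [0.4,0.4,0.4,0.4,0.4]}}

```text
time_s: 16.78
tcp_pos: [0.4354, -0.0341, 0.25]
ee_rot: [[-1.0, -0.031, -0.001], [-0.031, 1.0, -0.0], [0.001, -0.0, -1.0]]
wrist_force: [-0.5, -0.2, -0.0]
gripper_width: 0.604
gripper_force: 0.0
```

```bash
python3 go.py .438 -.0335 .174 91.4
```

```text
t 16.7833 p [ 0.4354 -0.0341  0.25  ] yaw 91.8 tilt z [-1.5e-03 -2.0e-04 -1.0e+00] w 0.604 gf 0.0 F [-0.5 -0.2 -0. ] q6 -105.2
slide [-0.0027  0.0005  0.076 ]
spin 0.4
```

>>> {"api": "servo_tool", "payload": {"slide": [[-0.0025,0.0005,0.02],[-0.0025,0.0005,0.045],[-0.0025,0.0005,0.065],[-0.0025,0.0005,0.074],[-0.0025,0.0005,0.074]], "spin": [0,0,0,0,0], "grip": [0.4,0.4,0.4,0.4,0.6]}}

```text
time_s: 17.2
tcp_pos: [0.4368, -0.034, 0.1743]
ee_rot: [[-0.999, -0.034, -0.006], [-0.034, 0.999, -0.001], [0.006, -0.001, -1.0]]
wrist_force: [-0.5, 0.0, -0.5]
gripper_width: 0.574
gripper_force: 0.0
```

>>> {"api": "servo_tool", "payload": {"slide": [[0,0,0],[0,0,0],[0,0,0],[0,0,0],[0,0,0]], "spin": [0,0,0,0,0], "grip": [0.8,1,1,1,1]}}

```text
time_s: 17.62
tcp_pos: [0.439, -0.0335, 0.1773]
ee_rot: [[-0.999, -0.032, 0.002], [-0.032, 0.999, 0.0], [-0.002, 0.0, -1.0]]
wrist_force: [0.5, -0.6, -0.3]
gripper_width: 0.229
gripper_force: 0.0
```

```bash
python3 go.py .437 -.0335 .174 91.4
```

```text
t 17.6167 p [ 0.439  -0.0335  0.1773] yaw 91.86 tilt z [ 1.7e-03  4.0e-04 -1.0e+00] w 0.229 gf 0.0 F [ 0.5 -0.6 -0.3] q6 -105.1
slide [0.002  0.     0.0033]
spin 0.46
```

>>> {"api": "servo_tool", "payload": {"slide": [[0,0,0],[0,0,0],[0,0,0],[0,0,0],[-0.0002,-0.005,0]], "spin": [0,0,0,0,-2], "grip": [1,1,1,1,1]}}

```text
time_s: 18.03
tcp_pos: [0.4391, -0.0381, 0.1772]
ee_rot: [[-0.998, -0.069, 0.001], [-0.069, 0.998, 0.0], [-0.001, 0.0, -1.0]]
wrist_force: [-2.1, 2.5, 6.1]
gripper_width: 0.172
gripper_force: 30.0
```

>>> {"api": "servo_tool", "payload": {"slide": [[-0.0007,-0.0143,0],[-0.0027,-0.0284,0],[-0.0061,-0.0423,0],[-0.0108,-0.0558,0],[-0.0168,-0.0688,0]], "spin": [-5.5,-11,-16.5,-22,-27.5], "grip": [1,1,1,1,1]}}

```text
time_s: 18.45
tcp_pos: [0.4605, -0.1064, 0.1772]
ee_rot: [[-0.851, -0.524, 0.001], [-0.524, 0.851, 0.0], [-0.001, 0.0, -1.0]]
wrist_force: [-0.7, 4.5, 5.3]
gripper_width: 0.172
gripper_force: 30.0
```

```bash
cat > arc.py <<'E'
from h import *
s=sense();p=np.array(s['tcp_pos']);R=np.array(s['ee_rot']);v=p[:2]-[.587,-.030]
print('F',np.round(s['wrist_force'],1),'w',s['gripper_width'],s['gripper_force'],'p',np.round(p,4),'r',np.hypot(*v).round(4),'arm ang',np.degrees(np.arctan2(*v[::-1]))%360,'tan yaw',np.degrees(np.arctan2(R[1,1],R[0,1]))%360)
E
python3 arc.py
```

```text
F [-0.7  4.5  5.3] w 0.17196538961112254 30.00108519103378 p [ 0.4605 -0.1064  0.1772] r 0.1478 arm ang 211.14135323253672 tan yaw 121.6304436999684
```

Gripped and swinging as expected. Continue the arc.

>>> {"api": "servo_tool", "payload": {"slide": [[-0.0007,-0.0143,0],[-0.0027,-0.0284,0],[-0.0061,-0.0423,0],[-0.0108,-0.0558,0],[-0.0168,-0.0688,0]], "spin": [-5.5,-11,-16.5,-22,-27.5], "grip": [1,1,1,1,1]}}

```text
time_s: 18.87
tcp_pos: [0.5104, -0.1561, 0.1771]
ee_rot: [[-0.513, -0.858, -0.001], [-0.858, 0.513, 0.001], [-0.0, 0.001, -1.0]]
wrist_force: [-2.9, 7.4, 6.6]
gripper_width: 0.182
gripper_force: 30.0
```

```bash
python3 arc.py
```

```text
F [-2.9  7.4  6.6] w 0.1815793303558174 29.999983892776072 p [ 0.5104 -0.1561  0.1771] r 0.1475 arm ang 238.72161656916117 tan yaw 149.10347856705087
```

>>> {"api": "servo_tool", "payload": {"slide": [[-0.0007,-0.0143,0],[-0.0027,-0.0284,0],[-0.0061,-0.0423,0],[-0.0108,-0.0558,0],[-0.0164,-0.0682,0]], "spin": [-5.5,-11,-16.5,-22,-27], "grip": [1,1,1,1,1]}}

```text
time_s: 19.28
tcp_pos: [0.5762, -0.1771, 0.1771]
ee_rot: [[-0.068, -0.998, -0.004], [-0.998, 0.068, 0.001], [-0.001, 0.004, -1.0]]
wrist_force: [-6.1, 6.9, 9.3]
gripper_width: 0.175
gripper_force: 30.0
```

```bash
python3 arc.py
```

```text
F [-6.1  6.9  9.3] w 0.17533446926425608 30.006446284241974 p [ 0.5762 -0.1771  0.1771] r 0.1475 arm ang 265.8000482323188 tan yaw 176.0959514680996
```

>>> {"api": "servo_tool", "payload": {"slide": [[0,-0.002,0],[0,-0.004,0],[0,-0.005,0],[0,-0.005,0],[0,-0.005,0]], "spin": [-1,-1,-1,-1,-1], "grip": [1,1,1,1,1]}}

```text
time_s: 19.7
tcp_pos: [0.5799, -0.1773, 0.1772]
ee_rot: [[-0.055, -0.998, -0.006], [-0.999, 0.055, 0.001], [-0.0, 0.006, -1.0]]
wrist_force: [-7.6, 3.6, 9.2]
gripper_width: 0.173
gripper_force: 30.0
```

```bash
python3 arc.py; python3 - <<'E'
from h import *
for c in('top','scene'):
    px,P=cloud(c);print([disc(P,*a) for a in(((.583,-.104),.123),((.582,-.142),.095),((.581,-.18),.095))])
    if c=='top': a=px[150:260,260:370]
    else: b=px[190:290,210:310]
    print([(np.round(r['point'],4).tolist(),round(r['conf'],2)) for r in tip_of('handle',c)[:2]])
cv2.imwrite('pics/end.png',np.hstack([cv2.resize(i,(400,400)) for i in(a,b)]))
E
```

```text
F [-7.6  3.6  9.2] w 0.1731778067061912 30.012416280806065 p [ 0.5799 -0.1773  0.1772] r 0.1474 arm ang 267.2442873738001 tan yaw 176.86318509965113
[(array([ 0.5748, -0.1048,  0.1227,  0.5759, -0.1049,  0.0072]), 12), (array([ 0.5763, -0.1401,  0.0954,  0.5785, -0.1404,  0.0089]), 27), None]
[]
[(array([ 0.5904, -0.1059,  0.1206,  0.5893, -0.1059,  0.0079]), 15), None, None]
[([0.5782, -0.1809, 0.1685], 0.88)]
```

View pics/end.png

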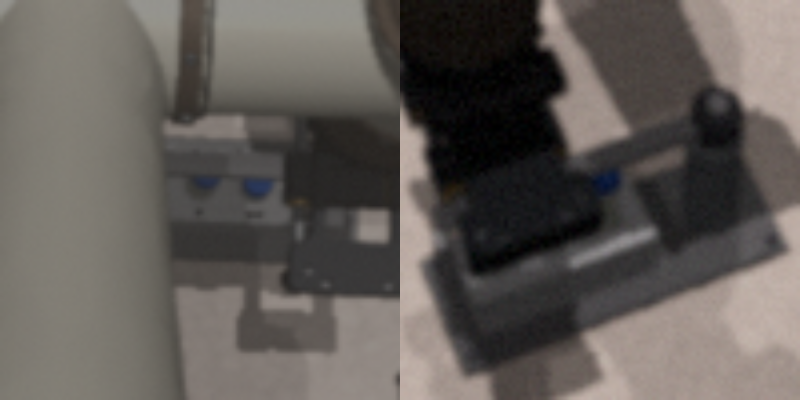

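>>> {"api": "servo_tool", "payload": {"slide": [[0,-0.001,0],[0,-0.002,0],[0,-0.003,0],[0,-0.003,0],[0,-0.003,0]], "spin": [0,0,0,0,0], "grip": [1,1,1,1,1]}}

```text
time_s: 20.32
tcp_pos: [0.5804, -0.1773, 0.1771]
ee_rot: [[-0.055, -0.998, -0.011], [-0.998, 0.055, 0.001], [-0.001, 0.011, -1.0]]
wrist_force: [-13.0, 6.1, 12.5]
gripper_width: 0.174
gripper_force: 30.1
```

>>> {"api": "servo_tool", "payload": {"slide": [[0,0,0],[0,0,0],[0,0,0],[0,0,0],[0,0,0]], "spin": [0,0,0,0,0], "grip": [1,1,1,1,1]}}

```text
time_s: 20.73
tcp_pos: [0.5804, -0.1773, 0.1771]
ee_rot: [[-0.055, -0.998, -0.011], [-0.998, 0.055, 0.001], [-0.001, 0.011, -1.0]]
wrist_force: [-13.4, 5.5, 11.9]
gripper_width: 0.175
gripper_force: 30.1
```

```bash
python3 arc.py
```

```text
F [-13.4   5.5  11.9] w 0.17538381881099135 30.056670248159207 p [ 0.5804 -0.1773  0.1771] r 0.1475 arm ang 267.4382115660615 tan yaw 176.8374845770751
```

The retaining arm is at its stop: the force rises and the arm no longer moves. I'm handing the job in.

```bash
python3 -c "
from station import *
print(finish_job())"
```

```text
the job is handed in; nothing more can be done
None
```

The job is handed in (no verdict came back): by my last camera checks the long tube stands in pocket 1 and the short tube in pocket 2, both let go, and the gripper holds the retaining arm at its stop with 30 N grip.

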